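# Pack finished vials in the white tray and stack the re-run tray over them

### The job

Stand the three white-capped vials in the white tray, one to a cell. Then set the empty green tray on top of the white one, turned so that the two black ends lie at opposite ends and it rests level on the ledges, clear of the caps, and after that stand the green-capped vial in any cell of the green tray. Keep these vials upright throughout, and leave the black-capped vials, the timer and the tin where they are.

Things in the scene. Friction and masses are not known exactly. Their poses are not given: they have to be found in the camera images.
- white_tray: White loose stack-nest vial tray 187 (x) x 101 x 116 mm high. Origin: centre of underside, z up. Middle trough 141 x 58 mm outside, walls 50 mm high, floor 4 mm up; 3 cells in a row, centres x = -46, 0, +46, y = 0 mm, each 43 (x) x 52 mm inside, dividers 36 high. Tall ends: +x end has a BLACK top rail, 1 middle column, 2 side ledges; -x end all white, 2 side columns, 1 middle ledge.
- green_tray: Green loose tray, empty, same shape, origin and axes (+x = black rail), 0.35 kg. Grip across the 58 mm trough at x = 0, closing along y, 30-40 mm up. Ledge tops are 108 mm up, in 8 mm lips with 4 mm play along x, 3 mm along y. Same way round, trays nest: feet slip past ledges, onto caps. Turned half a turn, feet stand on ledges: its origin is then 108 mm above the lower's, on one axis.
- white_vial_1: Vial with WHITE screw cap, a finished sample: 28 mm diameter, 95 mm high, 0.055 kg, standing upright. Origin: centre of its underside. Body up to 81 mm, cap 26 mm diameter from 84 to 95 mm; grip it round the body just under the cap, 70 to 80 mm up.
- white_vial_2: Another white-capped vial, same size and origin. (Vials on the right stand before the fixed autosampler, a tall white box with a black carousel, front at about x = 0.53 m, left side at y = -0.13 m, 0.27 m high at the front and 0.4 m under the carousel: swing the hand round in front of it, not through it.)
- white_vial_3: Another white-capped vial, same size and origin.
- green_vial: Vial with GREEN screw cap, to be run again: same size and origin.
- black_vial_1: Vial with BLACK screw cap, same size and origin; not part of this job, stays where it stands.
- black_vial_2: Another black-capped vial, same size and origin; stays where it stands.
- timer: White bench timer, 58 x 73 x 38 mm, origin at the centre of its underside; stays.
- tin: Round tin with blue lid, 62 mm diameter, 30 mm high, origin at the centre of its underside; stays.
Not all that is in view belongs to the job. Leave any red look-alike of the white_vial_3 alone.

How it is judged:
On the way, in this order (a step that is already met when the one before it is completed fails the run):
1. the three white-capped vials stand in the white tray (x of white_vial_1 in the frame of white_tray between -0.068 and 0.068 m and y of white_vial_1 in the frame of white_tray between -0.026 and 0.026 m and z of white_vial_1 in the frame of white_tray between 0 and 0.009 m and angle between each of white_vial_1, white_vial_2, white_vial_3's own z axis and vertical below 0.12 rad and x of white_vial_2 in the frame of white_tray between -0.068 and 0.068 m and y of white_vial_2 in the frame of white_tray between -0.026 and 0.026 m and z of white_vial_2 in the frame of white_tray between 0 and 0.009 m and x of white_vial_3 in the frame of white_tray between -0.068 and 0.068 m and y of white_vial_3 in the frame of white_tray between -0.026 and 0.026 m and z of white_vial_3 in the frame of white_tray between 0 and 0.009 m), for 0.2 s.
2. the green tray stands on the ledges of the white tray, turned half round, over the three vials (all of step 1 and x of green_tray in the frame of white_tray between -0.01 and 0.01 m and y of green_tray in the frame of white_tray between -0.008 and 0.008 m and z of green_tray in the frame of white_tray between 0.1055 and 0.1105 m and angle between the x axis of green_tray and the x axis of white_tray, either way round below 0.08 rad and angle between each of green_tray, white_tray's own z axis and vertical below 0.035 rad), for 0.2 s.
At the end, for the whole second after the job is handed in: White-capped vials stand (within 7 deg) in cells of the white tray; the green tray rests level (2 deg) on its ledges, turned, within 10 mm lengthwise, 8 mm sideways, 4.5 deg, 2.5 mm in height; the green-capped vial stands in a cell of the green tray; all at rest (all of step 2 and x of green_vial in the frame of green_tray between -0.068 and 0.068 m and y of green_vial in the frame of green_tray between -0.026 and 0.026 m and z of green_vial in the frame of green_tray between 0 and 0.009 m and angle between green_vial's own z axis and vertical below 0.12 rad and height (world z) of white_tray below 0.008 m and linear speed of each of white_vial_1, white_vial_2, white_vial_3, green_vial, green_tray, white_tray below 0.02 m/s); the robot touches nothing.
It fails at once if a black-capped vial is moved by more than 20 mm or knocked over (distance of any of black_vial_1, black_vial_2 from where it was at the start of the episode above 0.02 m or angle between any of black_vial_1, black_vial_2's own z axis and vertical above 0.5 rad).
It fails at once if the timer or the tin is moved by more than 20 mm (distance of any of timer, tin from where it was at the start of the episode above 0.02 m).
It fails at once if a white- or green-capped vial is tipped by more than 45 degrees (angle between any of white_vial_1, white_vial_2, white_vial_3, green_vial's own z axis and vertical above 0.8 rad).
It fails at once if the green tray presses on a white cap (over 4 N) (contact force between green_tray and white_vial_1 above 4 N or contact force between green_tray and white_vial_2 above 4 N or contact force between green_tray and white_vial_3 above 4 N).
It also fails if it takes over 141 s, if anything falls off the work surface, if the arm or the gripper's body presses on something with over 40 N, if the wrist force passes 120 N, or if a joint passes its speed limit or range.

### The arm

A 7-joint arm with a two-finger parallel gripper is mounted at the origin on a cart in front of the work surface, level with it; the furniture and walls round the work are solid. World frame = base frame: x ahead of the robot, y to its left, z up, the work surface at z = 0. Lengths are in m, angles in rad, forces in N, time in s.
With the tool pointing down it reaches from about 0.4 to 0.85 m from the base axis. Payload 6.9 kg.
Tool frame: the origin (TCP) lies midway between the tips of the shut fingers; the grasp point (between the pads) lies behind it (ctrl.pinch_z is the z of the grasp point in the tool frame, in m); z points along the fingers, y is the direction in which the jaws open and shut (so a half turn about z gives the same grasp; the last joint's range is limited). The gripper opens to 85 mm and grips with 20 to 120 N. Pads are 22 mm wide; open, the fingers measure 114 mm over their backs; the gripper's body (76 mm by 85 mm) begins 54 mm behind the grasp point. The pads swing forward as they close: fully open they stand 13 mm farther back than shut.
Start: joints at [1.337, 0.507, -0.238, 1.5, 0.126, 1.149, -0.155], TCP at [0.208, -0.589, 0.231] pointing down, gripper open.
Joint ranges: [-3.08, 3.08], [-0.24, 2.05], [-1.43, 1.35], [0, 2.5], [-1.52, 4.66], [0.17, 1.96], [-2.89, 2.89]. Speed limits (rad/s): [2.39, 2.39, 3.14, 3.14, 3.14, 3.14, 3.14].

### API

Orientations are given as a unit quaternion [w, x, y, z].
In Python, from station import ctrl, get_state, vision, ticket, models gives the robot as it stands. Calls block until the motion is done:
- ctrl.movep(position, orientation): joint-space move of the TCP to a pose.
- ctrl.movel(position, frame=None, max_speed=0.15): straight line of the TCP; frame=None keeps the orientation; max_speed is the mean speed in m/s.
- ctrl.set_joints(angles): joint-space move.
- ctrl.ungrasp() and ctrl.close_gripper(force=None): open the fingers fully, or close them until they stop; force is the grip in N (None keeps the last).
- ctrl.pause(seconds).
- ctrl.ik(position, orientation): joint angles nearest the present ones, or None.
- get_state(): the state.
- vision.grab_frame(name): name is "scene" or "top"; returns (picture, depth): 480x640x3 uint8, blue, green, red; 480x640 float32, m along the optical axis (not along the pixel's ray), 0 where there is no reading.
- vision.camera_info(name): a dict with "mtx" (3x3 intrinsics, pixels), "R" (3x3) and "t" (3): a world point X has camera coordinates R X + t. Camera axes: x right, y down, z forward; pixel columns grow to the right and rows downward; lengths in m; the calibration is good to about 2 mm. A picture is of the moment at which its call begins. camera_info takes no time and is no camera call.
A pose or a line that the arm cannot do raises ctrl.Unreachable and nothing moves.
- ticket.close_job(): hands the job in, once; it reports no verdict.
Trained networks look in the newest picture that a camera, given by its name, has taken for a name from the list of things; names that differ only in an ending like _2 or _b are one class to them, and where a whole thing is asked for, a point or a joint stands for the part that bears it (a point fixed in the world has none). Each returns a list of dicts, best first, with "p" (0 to 1); they miss things now and then, are a little off and sometimes report something else, mostly with a low value. They report only what shows in the picture. A call takes as long as a camera call. They do not tell look-alikes from the thing itself.
- models.recognise(camera, target): "point" ([column, row] in pixels, amid what is visible of it).
- models.masks_of(camera, target): "mask" (480x640 bool, what is visible of it) and "point" ([column, row] in pixels, amid what is visible of it).
The state is a dict: "time": time; "qpos": joint angles; "qd": joint speeds; "tau": joint torques, N m; "tcp_pos": TCP position; "eef_rot": TCP orientation; "contact_force": force on the tool from outside, world axes, zero at the start; "wrist_torque": the same for the moment, N m; "width": finger opening in m.
Only numpy, scipy, OpenCV 4.12 (cv2) and the standard library are available. Lean on these libraries where they do the work, as an engineer would, in place of code of your own. Each camera call takes 0.05 s, during which the arm holds its last target. There are 200 camera calls.

## Working session

There is one attempt and no reset: what is moved stays moved. The work goes in short steps, each a Python script; the robot and the scene stay as the last script left them, time stands still between calls to the robot, and variables do not carry over. Pictures are saved under pics/ and viewed, about 12 in all and at most 16, crops included, and the job is handed in when it is done.

```bash
ls; mkdir -p pics; python3 - <<'E'
from station import ctrl,get_state,vision
import cv2,numpy as np
for n in("scene","top"):
    p,d=vision.grab_frame(n);cv2.imwrite(f"pics/{n}0.png",p);i=vision.camera_info(n);print(n,i["mtx"],i["R"],i["t"])
s=get_state();print(s,ctrl.pinch_z)
E
```

```text
pics
scene [[461.48272304   0.         316.70297603]
 [  0.         461.48272304 238.88405219]
 [  0.           0.           1.        ]] [[-0.44969097 -0.89316765  0.00543965]
 [-0.54466371  0.26938965 -0.79421072]
 [ 0.70789793 -0.36011217 -0.60761809]] [0.26509123 0.36470817 0.65397345]
top [[468.13055705   0.         317.1788994 ]
 [  0.         468.13055705 237.89220263]
 [  0.           0.           1.        ]] [[ 0.01394038 -0.99969249  0.02050838]
 [-0.98035677 -0.01770058 -0.19643648]
 [ 0.19673908 -0.01736713 -0.98030205]] [-0.01061295  0.61500971  0.94815878]
{'time': 0.1, 'qpos': array([ 1.33644482,  0.50828872, -0.23752438,  1.50104624,  0.12569925,
        1.1489119 , -0.15478384]), 'qd': array([ 0.00168309, -0.0021668 ,  0.00079383, -0.0026226 ,  0.00216939,
       -0.0018524 ,  0.00036056]), 'tau': array([-6.06328016e-03, -6.21830678e+01, -2.19518334e+00, -2.50200999e+01,
        1.24575355e-02,  7.79881870e-03,  8.84483654e-06]), 'tcp_pos': array([ 0.2081146 , -0.58884281,  0.23049004]), 'eef_rot': array([-8.18196076e-04,  9.85595048e-01,  1.69120394e-01, -1.56314000e-04]), 'contact_force': array([-0.54759277,  0.31483027, -1.02907577]), 'wrist_torque': array([-0.00142749, -0.03331835,  0.01673322]), 'width': 0.08515107618791276} -0.0187
```

View pics/scene0.png

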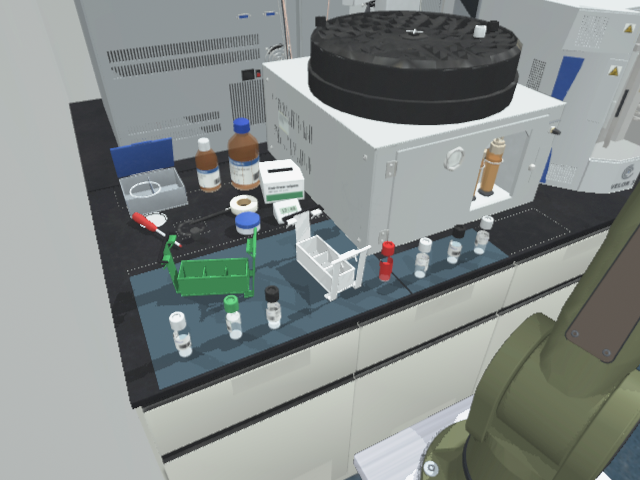

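View pics/top0.png

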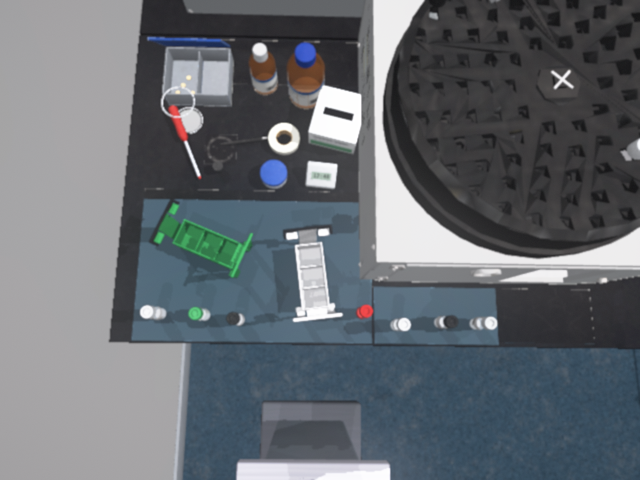

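```bash
cat > h.py <<'E'
from station import ctrl,get_state,vision,models
import cv2,numpy as np
def ray(n,uv):
    i=vision.camera_info(n);K,R,t=i["mtx"],i["R"],i["t"]
    c=-R.T@t;d=R.T@np.linalg.inv(K)@np.array([uv[0],uv[1],1.]);return c,d
def onz(n,uv,z):
    c,d=ray(n,uv);return c+d*(z-c[2])/d[2]
def cloud(n,depth):
    i=vision.camera_info(n);K,R,t=i["mtx"],i["R"],i["t"]
    v,u=np.mgrid[:480,:640]
    P=np.stack([(u-K[0,2])/K[0,0]*depth,(v-K[1,2])/K[1,1]*depth,depth],-1)
    return (P-t)@R
def proj(n,X):
    i=vision.camera_info(n);q=i["mtx"]@(i["R"]@np.asarray(X)+i["t"]);return q[:2]/q[2]
E
python3 - <<'E'
from h import *
p=cv2.imread("pics/top0.png");q=cv2.imread("pics/scene0.png")
a=cv2.resize(p[190:340,130:380],None,fx=3,fy=3,interpolation=cv2.INTER_CUBIC)[:,:750]
cv2.imwrite("pics/c1.png",a)
b=cv2.resize(q[210:370,150:390],None,fx=3.3,fy=3.3,interpolation=cv2.INTER_CUBIC)
cv2.imwrite("pics/c2.png",b)
print([-vision.camera_info(n)["R"].T@vision.camera_info(n)["t"] for n in("top","scene")])
for n in("top","scene"):
    p,d=vision.grab_frame(n);X=cloud(n,d);np.savez(f"pics/{n}.npz",p=p,d=d,X=X)
    for t in("white_vial_1","green_vial","black_vial_1","timer","tin","white_tray","green_tray"):
        for m in models.masks_of(n,t):
            P=X[m["mask"]&(d>0)];zt=np.percentile(P[:,2],97)
            pt=m["point"];print(n,t,round(m["p"],2),np.round(pt),"ztop",zt.round(3),"top pts mean",P[P[:,2]>zt-.012].mean(0).round(3))
E
```

```text
[array([0.416537  , 0.01674313, 1.05051   ]), array([-0.14509401,  0.3740261 ,  0.68557923])]
top white_vial_1 0.84 [487. 322.] ztop 0.099 top pts mean [ 0.44  -0.351  0.095]
top white_vial_1 0.75 [363. 312.] ztop 0.099 top pts mean [ 0.461 -0.101  0.095]
top white_vial_1 0.73 [153. 312.] ztop 0.099 top pts mean [0.453 0.338 0.095]
top white_vial_1 0.66 [404. 322.] ztop 0.099 top pts mean [ 0.435 -0.176  0.095]
top black_vial_1 0.7 [234. 318.] ztop 0.099 top pts mean [0.442 0.166 0.095]
top black_vial_1 0.59 [446. 321.] ztop 0.099 top pts mean [ 0.442 -0.274  0.095]
top timer 0.78 [325. 174.] ztop 0.038 top pts mean [ 0.783 -0.01   0.033]
top tin 0.68 [275. 174.] ztop 0.033 top pts mean [0.772 0.1   0.03 ]
top white_tray 0.81 [312. 274.] ztop 0.118 top pts mean [0.546 0.01  0.114]
top white_tray 0.66 [326. 173.] ztop 0.038 top pts mean [ 0.783 -0.01   0.033]
top green_tray 0.81 [202. 240.] ztop 0.118 top pts mean [0.605 0.251 0.113]
scene white_vial_1 0.97 [386. 260.] ztop 0.097 top pts mean [ 0.458 -0.098  0.093]
scene white_vial_1 0.84 [483. 233.] ztop 0.096 top pts mean [ 0.438 -0.349  0.092]
scene white_vial_1 0.66 [180. 333.] ztop 0.097 top pts mean [0.45  0.341 0.093]
scene white_vial_1 0.57 [422. 257.] ztop 0.097 top pts mean [ 0.433 -0.174  0.093]
scene green_vial 0.85 [232. 319.] ztop 0.096 top pts mean [0.449 0.245 0.093]
scene black_vial_1 0.91 [457. 242.] ztop 0.097 top pts mean [ 0.44  -0.271  0.093]
scene black_vial_1 0.73 [274. 309.] ztop 0.096 top pts mean [0.439 0.169 0.093]
scene timer 0.84 [285. 210.] ztop 0.036 top pts mean [ 0.779 -0.008  0.031]
scene tin 0.66 [246. 221.] ztop 0.031 top pts mean [0.768 0.104 0.029]
scene white_tray 0.67 [323. 258.] ztop 0.117 top pts mean [0.545 0.014 0.112]
scene green_tray 0.72 [209. 272.] ztop 0.117 top pts mean [0.609 0.257 0.113]
scene green_tray 0.66 [232. 320.] ztop 0.096 top pts mean [0.449 0.245 0.093]
```

View pics/c1.png

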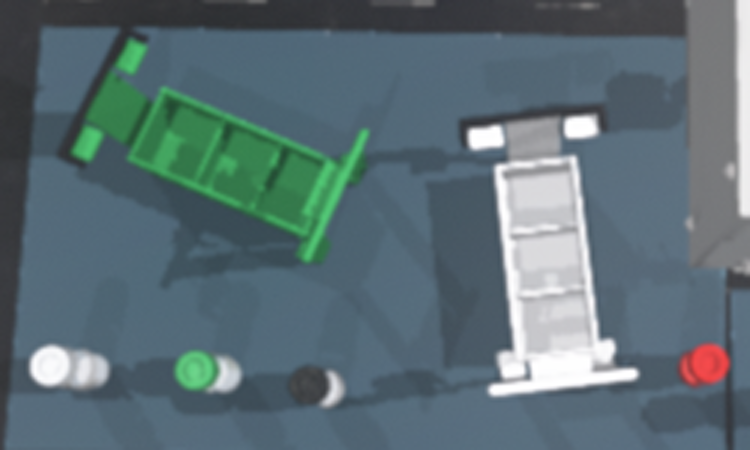

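View pics/c2.png

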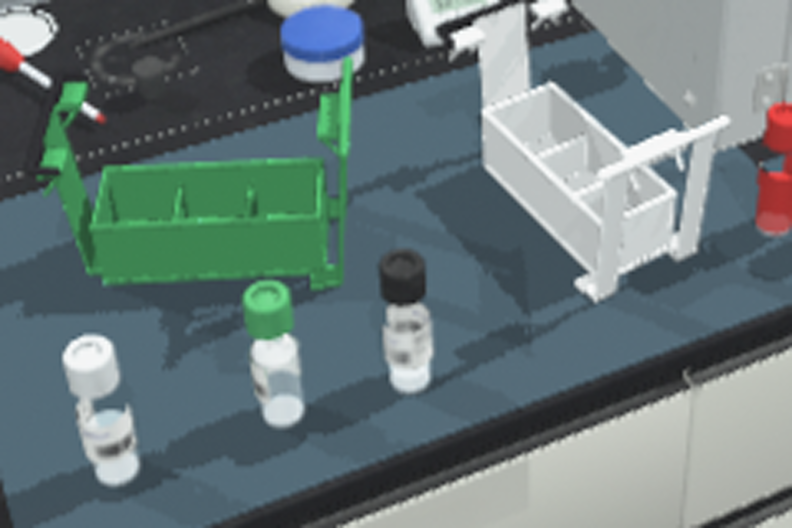

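```bash
python3 - <<'E'
from h import *
D={n:np.load(f"pics/{n}.npz") for n in("top","scene")}
for n,zz in(("top",.11),("scene",.11)):
    X=D[n]["X"];d=D[n]["d"]
    for nm,c in(("W",(.545,.013)),("G",(.607,.254))):
        m=(np.hypot(X[...,0]-c[0],X[...,1]-c[1])<.125)&(d>0)
        for lo,hi in((.103,.125),(.042,.056)):
            P=X[m&(X[...,2]>lo)&(X[...,2]<hi)]
            if nm=="W": P=P[np.abs(P[:,1]-c[1])<.07]
            r=cv2.minAreaRect((P[:,:2]*1000).astype(np.float32));print(n,nm,lo,len(P),np.round(r[0],1),np.round(r[1],1),round(r[2],2),"zmed",np.median(P[:,2]).round(4))
X=D["top"]["X"]
for uv in((147,312),(196,314),(403,324),(490,323)): print(onz("top",uv,.095).round(4))
# ik feasibility
q=lambda a:[0,np.cos(a/2),np.sin(a/2),0]
for nm,p in(("v3",(.438,-.35,.06)),("v2",(.434,-.175,.06)),("W",(.545,.013,.06)),("G",(.607,.254,.02)),("v1",(.452,.339,.06))):
    for a in np.arange(-3,3.2,.5):
        s=ctrl.ik(list(p),q(a));print(nm,round(a,2),None if s is None else np.round(s,2))
E
```

```text
top W 0.103 676 [536.2   8.6] [187.9 100.8] 7.85 zmed 0.1142
top W 0.042 353 [536.3   9.2] [166.8  60. ] 8.22 zmed 0.0509
top G 0.103 689 [601.9 236. ] [187.8 100.4] 67.77 zmed 0.1143
top G 0.042 356 [602.2 235.2] [170.   77.3] 67.23 zmed 0.0508
scene W 0.103 583 [536.1   9.9] [188.5  99.3] 8.11 zmed 0.1126
scene W 0.042 579 [536.1   9.5] [174.   85.7] 7.65 zmed 0.0487
scene G 0.103 499 [602.1 236.7] [186.7 100.6] 67.71 zmed 0.1134
scene G 0.042 672 [601.9 235.6] [172.8  69.9] 63.73 zmed 0.0482
[0.4507 0.3387 0.095 ]
[0.4482 0.2407 0.095 ]
[ 0.4344 -0.1756  0.095 ]
[ 0.4389 -0.3524  0.095 ]
v3 -3.0 [ 1.17  0.74 -0.89  1.88  0.74  0.89  1.62]
v3 -2.5 [ 1.31  0.91 -1.23  1.87  0.97  1.12  1.91]
v3 -2.0 [ 0.43  0.62  0.31  1.89 -0.29  0.68 -2.65]
v3 -1.5 [ 0.51  0.61  0.19  1.88 -0.18  0.66 -2.26]
v3 -1.0 [ 0.58  0.6   0.07  1.88 -0.07  0.66 -1.88]
v3 -0.5 [ 0.66  0.6  -0.05  1.88  0.05  0.66 -1.48]
v3 0.0 [ 0.74  0.6  -0.16  1.88  0.15  0.67 -1.08]
v3 0.5 [ 0.8   0.61 -0.26  1.88  0.24  0.68 -0.67]
v3 1.0 [ 0.86  0.62 -0.36  1.88  0.32  0.7  -0.25]
v3 1.5 [ 0.92  0.63 -0.45  1.88  0.4 
[... 2116 characters left out ...]
 -0.74  1.63  0.7   0.93  0.4 ]
v1 -3.0 [-0.17  0.74 -0.85  1.86  0.72  0.88  0.33]
v1 -2.5 [-0.01  0.91 -1.23  1.86  0.97  1.12  0.6 ]
v1 -2.0 [-0.01  0.91 -1.23  1.86  0.97  1.12  1.1 ]
v1 -1.5 [-0.01  0.91 -1.23  1.86  0.97  1.12  1.6 ]
v1 -1.0 [-0.01  0.91 -1.23  1.86  0.97  1.12  2.1 ]
v1 -0.5 [-0.91  0.63  0.36  1.87 -0.33  0.69 -2.43]
v1 0.0 [-0.29  0.67 -0.64  1.87  0.55  0.79 -2.79]
v1 0.5 [-0.24  0.69 -0.71  1.87  0.61  0.82 -2.35]
v1 1.0 [-0.24  0.69 -0.72  1.87  0.62  0.82 -1.86]
v1 1.5 [-0.22  0.7  -0.75  1.86  0.64  0.83 -1.38]
v1 2.0 [-0.18  0.73 -0.83  1.86  0.7   0.87 -0.93]
v1 2.5 [-0.14  0.76 -0.91  1.86  0.76  0.91 -0.49]
v1 3.0 [-0.12  0.77 -0.95  1.86  0.79  0.93 -0.02]
```

```bash
cat >> h.py <<'E'
W=np.array([.5362,.0092]);WY=.139;G=np.array([.602,.2363]);GY=1.182
q=lambda a:[0,np.cos(a/2),np.sin(a/2),0]
def cell(k,c=W,y=WY): return c+46e-3*k*np.array([np.cos(y),np.sin(y)])
def rep(s):
    g=get_state();print(s,"t",round(g["time"],1),"tcp",g["tcp_pos"].round(4),"F",g["contact_force"].round(1),"w",round(g["width"],4),flush=True)
def pick(p,a,zl=.205):
    ctrl.ungrasp();ctrl.movep([*p,.17],q(a));ctrl.movel([*p,.0563],max_speed=.12);ctrl.close_gripper(40);rep("gripped")
    ctrl.movel([*p,zl],max_speed=.2);rep("lifted")
def place(p,a,via=(),base=0,up=.2):
    for v in via: ctrl.movel(list(v),frame=q(a),max_speed=.25)
    z=.0563+base
    ctrl.movel([*p,z+.145],frame=q(a),max_speed=.22);ctrl.movel([*p,z+.02],max_speed=.15);ctrl.movel([*p,z+.0055],max_speed=.04);rep("down")
    ctrl.ungrasp();ctrl.movel([*p,z+.12],max_speed=.2);rep("up")
def snap(n,name,box,f):
    p,d=vision.grab_frame(n);x0,y0,x1,y1=box
    cv2.imwrite(f"pics/{name}.png",cv2.resize(p[y0:y1,x0:x1],None,fx=f,fy=f,interpolation=cv2.INTER_CUBIC));return p,d
E
python3 - <<'E'
from h import *
pick([.438,-.3505],1.0)
place(cell(1),WY,via=[(.43,-.03,.205)])
snap("scene","s1",(150,150,540,390),2)
E
```

```text
gripped t 4.1 tcp [ 0.4383 -0.3507  0.0566] F [ 0.5 -0.2  3.4] w 0.025
lifted t 5.0 tcp [ 0.4372 -0.3501  0.2038] F [ 0.1  0.3 -1.2] w 0.0252
down t 8.8 tcp [0.5816 0.0156 0.0616] F [ 0.1  0.1 -0.6] w 0.0249
up t 10.1 tcp [0.5811 0.0154 0.1754] F [-0.3 -0.7 -0.4] w 0.0852
```

View pics/s1.png

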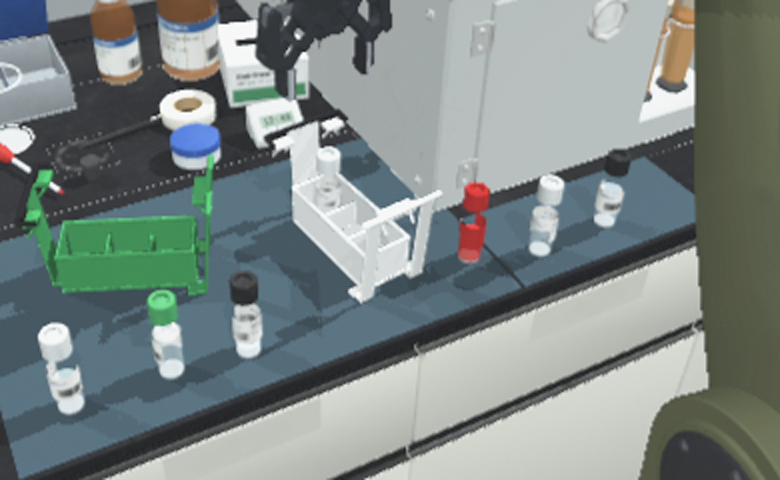

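```bash
python3 - <<'E'
from h import *
ctrl.movel([.43,-.03,.18],max_speed=.25)
pick([.434,-.175],1.0)
place(cell(0),WY,via=[(.43,-.03,.205)])
ctrl.movel([.44,.1,.18],max_speed=.25)
pick([.4507,.3393],1.0)
place(cell(-1),WY,via=[(.43,.12,.205)])
ctrl.movep([.50,.236,.24],q(GY))
p,d=snap("top","t2",(130,190,380,340),3)
X=cloud("top",d);np.savez("pics/top2.npz",p=p,d=d,X=X)
for c in(W,):
    m=(np.hypot(X[...,0]-c[0],X[...,1]-c[1])<.11)&(d>0)&(X[...,2]>.103)&(X[...,2]<.125)
    r=cv2.minAreaRect((X[m][:,:2]*1000).astype(np.float32));print(r,m.sum())
    print([(k,(X[m][:,2]).max()) for k in(1,)])
E
```

```text
gripped t 13.8 tcp [ 0.4342 -0.1752  0.0565] F [ 0.2 -0.6  2.5] w 0.0242
lifted t 14.7 tcp [ 0.4332 -0.1749  0.2041] F [-0.5 -0.5 -0.2] w 0.0245
down t 17.9 tcp [0.536  0.0092 0.0616] F [ 0.5  0.1 -1.1] w 0.0245
up t 19.3 tcp [0.5356 0.0089 0.1755] F [ 0.2  0.2 -0.4] w 0.0851
gripped t 22.8 tcp [0.4511 0.3393 0.0566] F [ 1.7 -0.9  3.8] w 0.0252
lifted t 23.7 tcp [0.4502 0.3387 0.2038] F [-0.1  0.8 -1. ] w 0.0252
down t 27.0 tcp [0.4905 0.0028 0.0616] F [-0.4  0.7 -0.8] w 0.0252
up t 28.3 tcp [0.4901 0.0026 0.1756] F [ 0.2 -0.3 -0.5] w 0.0853
((540.002197265625, -20.079864501953125), (187.74063110351562, 157.99819946289062), 8.008191108703613) 720
[(1, np.float64(0.12199981707353152))]
```

View pics/t2.png

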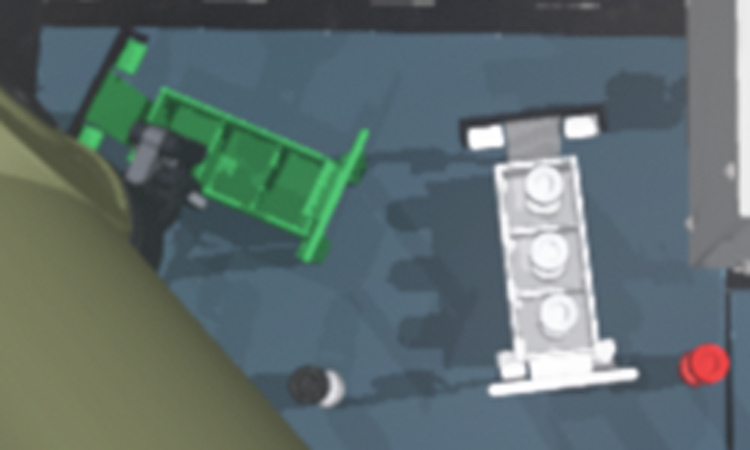

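```bash
python3 - <<'E'
from h import *
ctrl.movep([*G,.2],q(GY));ctrl.movel([*G,.0163],max_speed=.12);ctrl.close_gripper(80);rep("grip")
ctrl.movel([*G,.04],max_speed=.06);rep("lift")
ctrl.movel([*G,.18],max_speed=.15)
ctrl.movep([.53,.16,.19],q((GY+WY+np.pi)/2));ctrl.movep([.53,.1,.19],q(WY+np.pi))
ctrl.movel([*W,.19],max_speed=.15);ctrl.movel([*W,.0163+.108+.025],max_speed=.08);ctrl.pause(.3);rep("hover")
for n,b,f in(("top",(230,190,400,340),3.5),("scene",(220,150,420,310),3.5)):
    p,d=snap(n,"h_"+n,b,f);np.savez(f"pics/h_{n}.npz",p=p,d=d,X=cloud(n,d))
print(get_state()["eef_rot"],q(WY+np.pi))
E
```

```text
grip t 31.9 tcp [0.6025 0.2364 0.0171] F [ 0.5 -0.9  5.2] w 0.057
lift t 32.5 tcp [0.602  0.2362 0.0402] F [ 0.1 -0.4 -4.3] w 0.057
hover t 37.1 tcp [0.5364 0.0092 0.1496] F [ 0.2  0.1 -5. ] w 0.0574
[ 1.71287275e-04 -6.93689352e-02  9.97591057e-01 -6.15494665e-05] [0, np.float64(-0.06944406311533276), np.float64(0.9975858469816188), 0]
```

View pics/h_scene.png

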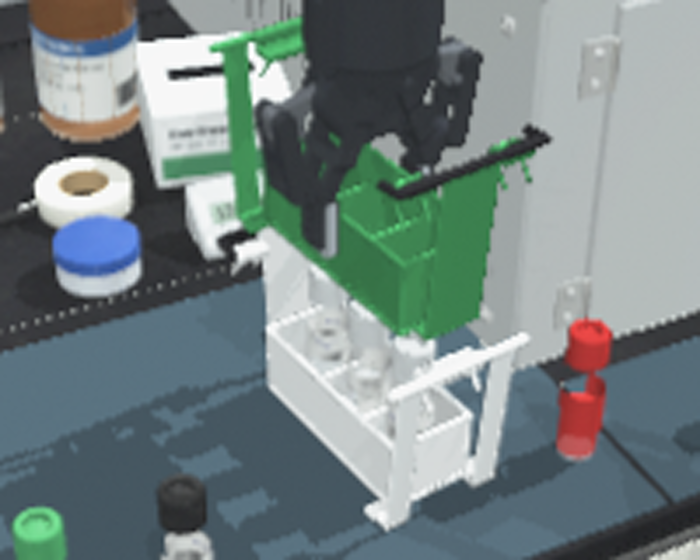

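View pics/h_top.png

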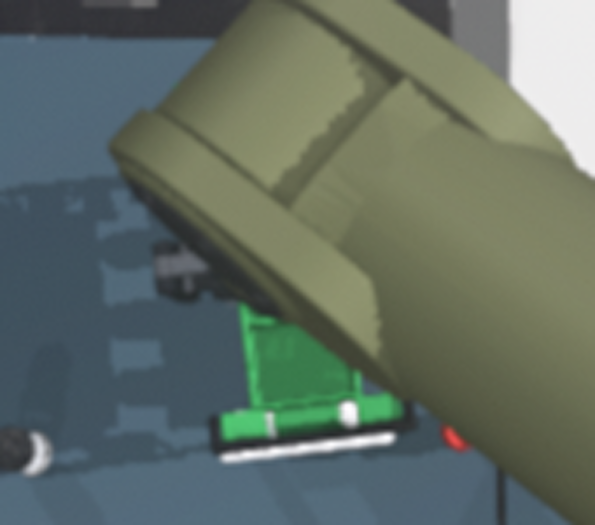

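```bash
cat >> h.py <<'E'
def gfit(n,X,d,lo,hi):
    """rail extents in the white-tray frame (mm): near(black) and far ends"""
    c,s=np.cos(WY),np.sin(WY);L=(X-[*W,0])@np.array([[c,-s,0],[s,c,0],[0,0,1]])*1000
    for nm,m in(("near",(L[...,0]<-78)&(L[...,0]>-105)),("far",(L[...,0]>78)&(L[...,0]<105))):
        m=m&(abs(L[...,1])<60)&(L[...,2]>lo*1000)&(L[...,2]<hi*1000)&(d>0);P=L[m]
        if len(P)<8: print(n,nm,len(P));continue
        print(n,nm,len(P),"x",np.percentile(P[:,0],[1,99]).round(1),"y",np.percentile(P[:,1],[0,1,99,100]).round(1),"z",np.percentile(P[:,2],[1,50,99]).round(1))
E
python3 - <<'E'
from h import *
for n in("top","scene"):
    Z=np.load(f"pics/h_{n}.npz");gfit(n,Z["X"],Z["d"],.238,.262)
    Z=np.load(f"pics/{n}.npz");gfit(n+" whiteref",Z["X"],Z["d"],.105,.13)
E
```

```text
top near 416 x [-94.3 -78.3] y [-50.4 -49.8  49.3  50.1] z [239.2 248.  252.2]
top far 1
top whiteref near 255 x [-93.9 -78.1] y [-48.4 -46.   47.2  49.3] z [106.3 116.  121. ]
top whiteref far 295 x [78.4 93.4] y [-51.2 -49.8  48.9  49.7] z [105.3 115.1 120.4]
scene near 267 x [-94.5 -78.8] y [-48.8 -47.6  50.3  50.8] z [238.1 247.4 251.3]
scene far 173 x [78.3 92.7] y [-14.  -11.4  48.2  49.3] z [238.6 245.4 250.9]
scene whiteref near 205 x [-93.7 -78.2] y [-47.1 -46.1  49.8  50.1] z [105.3 115.7 118.9]
scene whiteref far 255 x [78.4 93.3] y [-48.7 -48.   49.5  50.4] z [105.5 113.2 118.6]
```

```bash
python3 - <<'E'
from h import *
T=W+.0006*np.array([np.cos(WY),np.sin(WY)])
ctrl.movel([*T,.136],max_speed=.05);rep("a");f0=get_state()["contact_force"][2]
for z in(.132,.129,.1275,.1263,.1253,.1246,.124):
    ctrl.movel([*T,z],max_speed=.03);rep("d")
    if get_state()["contact_force"][2]-f0>3: break
p,d=snap("scene","l_scene",(220,150,420,310),3.5);gfit("scene",cloud("scene",d),d,.208,.24)
p,d=snap("top","l_top",(230,190,400,340),3.5);gfit("top",cloud("top",d),d,.208,.24)
E
```

```text
a t 37.6 tcp [0.5365 0.0093 0.1355] F [ 0.2  0.3 -4. ] w 0.0569
d t 37.9 tcp [0.5367 0.0092 0.1319] F [ 0.2 -0.5 -4.4] w 0.0572
d t 38.1 tcp [0.5367 0.0092 0.1288] F [ 0.5 -0.3 -4.2] w 0.057
d t 38.4 tcp [0.5368 0.0093 0.1274] F [-0.4  0.3 -3.8] w 0.0572
d t 38.6 tcp [0.5368 0.0093 0.1262] F [-0.5  0.3 -3.9] w 0.0567
d t 38.9 tcp [0.5368 0.0093 0.1252] F [ 0.9  0.3 -4.2] w 0.0571
d t 39.1 tcp [0.5369 0.0093 0.1251] F [-2.2 -1.2  3.3] w 0.0571
scene near 305 x [-93.7 -78.8] y [-48.7 -47.6  50.4  50.7] z [208.6 222.  226.9]
scene far 186 x [78.5 93.6] y [-12.1 -10.1  47.8  48.9] z [208.6 219.7 226.7]
top near 385 x [-93.7 -78.2] y [-50.4 -49.3  49.3  50.1] z [214.5 223.7 228.4]
top far 8 x [89. 93.] y [43.1 43.2 49.  49. ] z [222.1 224.2 225.1]
```

View pics/l_scene.png

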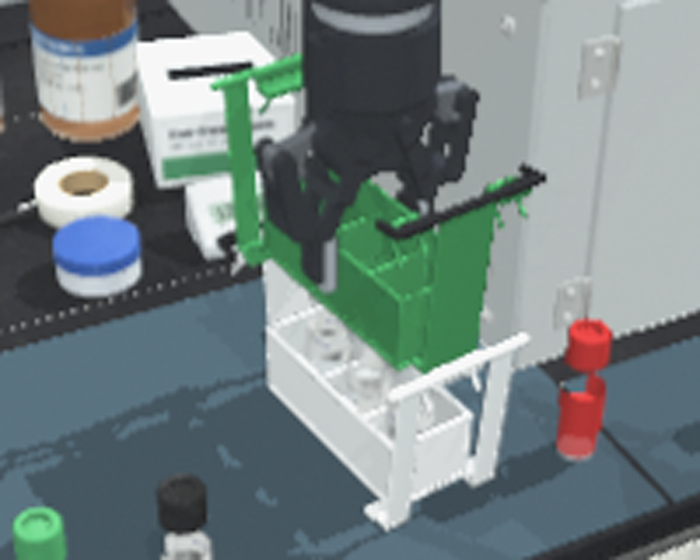

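```bash
python3 - <<'E'
from h import *
ctrl.ungrasp();ctrl.movel([*W,.27],max_speed=.15);rep("rel")
ctrl.movep([.44,.2,.27],q(1.0))
pick([.4487,.243],1.0,zl=.34)
p,d=snap("scene","r_scene",(200,150,420,310),3.5);gfit("scene",cloud("scene",d),d,.208,.24)
p,d=snap("top","r_top",(230,190,400,340),3.5);gfit("top",cloud("top",d),d,.208,.24)
E
```

```text
rel t 40.7 tcp [0.5358 0.0088 0.2691] F [-0.1 -0.1 -0. ] w 0.0854
gripped t 45.1 tcp [0.4489 0.243  0.0565] F [ 0.8 -1.6  3. ] w 0.0247
lifted t 46.7 tcp [0.4483 0.2427 0.3391] F [-0.1  0.8 -0. ] w 0.0249
scene near 310 x [-93.8 -79.3] y [-47.5 -46.9  50.7  51.1] z [209.  222.5 226.3]
scene far 278 x [78.4 93.3] y [-47.4 -44.9  47.1  50.1] z [208.4 219.7 226.6]
top near 380 x [-93.6 -78.2] y [-50.8 -49.4  49.2  50.2] z [214.2 223.7 227.9]
top far 342 x [78.2 93.3] y [-48.2 -46.3  47.   48.9] z [209.6 223.2 228.1]
```

View pics/r_scene.png

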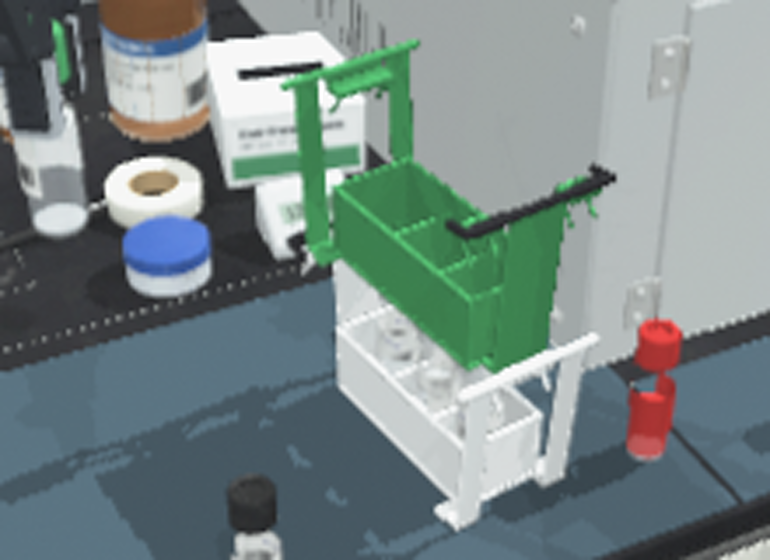

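```bash
python3 - <<'E'
from h import *
place(W,WY,via=[(.46,.12,.33)],base=.108)
ctrl.movel([W[0],W[1],.34]);ctrl.movep([.45,.25,.34],q(.6));ctrl.pause(.5);rep("clear")
p,d=snap("scene","f_scene",(150,150,540,390),2);gfit("scene",cloud("scene",d),d,.208,.24)
p,d=snap("top","f_top",(230,190,540,340),2.5);X=cloud("top",d);gfit("top",X,d,.208,.24)
m=(np.hypot(X[...,0]-W[0],X[...,1]-W[1])<.03)&(X[...,2]>.19);print(X[m].mean(0),X[m][:,2].max(),m.sum())
E
```

```text
down t 50.1 tcp [0.5361 0.0092 0.1696] F [ 0.1  1.1 -0.9] w 0.0253
up t 51.4 tcp [0.5357 0.009  0.2833] F [ 0.2  0.7 -0.8] w 0.0852
clear t 53.4 tcp [0.4501 0.2498 0.34  ] F [-0.2 -0.5 -0.1] w 0.0853
scene near 305 x [-93.5 -79.9] y [-49.  -47.7  50.   51.2] z [209.  222.2 226.5]
scene far 283 x [78.4 93.9] y [-48.7 -44.3  47.6  48.4] z [208.9 219.7 226.3]
top near 377 x [-93.6 -78.4] y [-50.5 -49.3  49.2  50.2] z [214.7 224.  228.3]
top far 341 x [78.4 93.2] y [-48.2 -46.4  47.   48.9] z [209.6 223.1 228. ]
[0.53728211 0.00831768 0.20642222] 0.2122509692489054 170
```

View pics/f_scene.png

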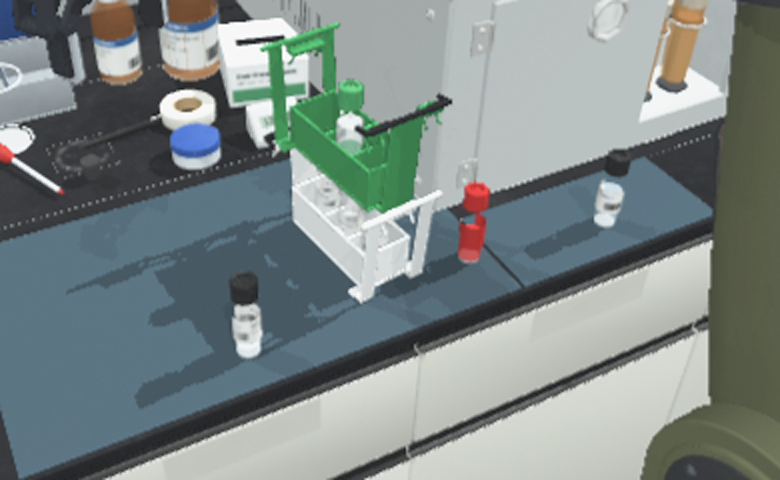

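View pics/f_top.png

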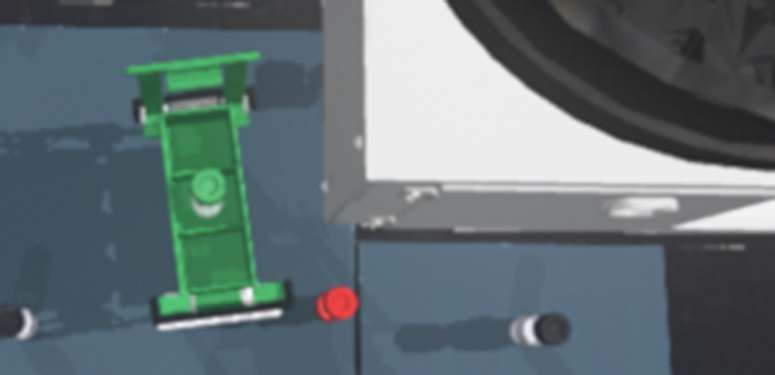

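The green vial stands upright in the middle cell, cap at about (350,90) in the scene crop. The green tray is level, the white vials are underneath, and the black and red vials haven't moved. I'm handing the job in.

```bash
python3 -c "
from station import ticket
print(ticket.close_job())"
```

```text
the job is handed in; nothing more can be done
None
```

The job is done and handed in, at about 53 s of the 141 s allowed. The hand-in call gives no verdict.

- **What I did:** I stood the three white-capped vials in the white tray, one to a cell. I then set the green tray on its ledges, turned half round, and stood the green-capped vial in the green tray's middle cell.
- **Green tray:** It met the ledges at the expected height. After release, both cameras put it within about 1 mm of the white tray lengthwise and sideways. The rail medians were about 223–224 mm up in the top camera and 220–222 mm in the scene camera, against a nominal 224 mm. I put that gap down to depth error, because the two ends agree to within 1 mm in the top camera and the tray looks level.
- **Green vial:** Its cap top measured about 206–212 mm up, where 207 mm is expected. It looks upright in both views.
- **Everything else:** The black-capped and red vials look untouched in the last pictures. I did not measure the timer and the tin again, but the arm never went near them.
- **One odd reading:** After the vials went in, the check on the white tray's position gave a wrong rectangle, probably because it caught the autosampler's edge. Its length and angle still matched the first measurement, and the picture showed no shift.

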